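Clamp a sandstone block with the slip-clutch thimble

TASK

Pick up the sandstone block by its tenon, set it down in the fence clamp between the jaw and the stop, press one long side of it home, flush against the upright fence, with a steady light push of about 10 N (soft stone: never force it), and let go of it. Then turn the knurled thimble clockwise, seen from above, until the jaw pinches the block against the stop and the slip clutch clicks (the thimble turns while the collar under it stands still); stop there, no more than a sixth of a turn past the first slip. Leave the other things on the bench where they are.

Things in the scene. Friction and masses are not known exactly. Their poses are not given: they have to be found in the camera images.
- block: workpiece: loose soft sandstone block 64 (x) x 80 (y) x 36 mm high with a square tenon 30 x 30 mm, 30 mm tall, mid-top (tenon top 66 mm above the slab); about 0.46 kg, varies. Origin: centre of the underside, z up; a half turn makes no difference. Starts lying on the slab (z = 0) left of the clamp. Press it against the fence with 5 N or more, but never against the clamp with over 25 N.
- fence: fixed iron clamp; origin on the slab (z = 0) below the thimble's axis, +y along the fence to the stop, z up. Fence plate 12 mm thick, 40 high, y -85 to 215 mm; its working face looks to -x and lies at x = 32 mm: a flush block has its origin at x = 0, its y axis along this y. Casing below the thimble: x and y -35 to 35 mm, 46 high. The floor between jaw and stop is the bare slab.
- stop: fixed iron stop on the fence, 48 mm high, reaching over the fence plate; origin on the slab, mid of its 30 mm length, axes parallel to the fence's. Its face towards the jaw is at y = -15 mm, so a block against it has its origin at y = -55 mm here. Its place along the fence varies.
- jaw: steel jaw plate 50 mm wide, 12 thick, top edge 34 mm above the slab, that slides out of the casing towards the stop. Origin on the slab below the thimble's axis when fully back (as it starts); moves with the jaw along the fence's +y, up to 35 mm.
- jaw_face (a point): centre of the jaw's pressing face, 18 mm above the slab; fully back (as it starts) at y = 52 mm in the fence's frame. Advances 6 mm per radian of the collar (clockwise), once the collar's lost motion is taken up. At the start the jaw and stop faces are 89 to 93 mm apart, so 9 to 13 mm must be wound in on the 80 mm block; the jaw pushes a free block along the fence to the stop.
- thimble_grip (a point): point on the vertical axis of the ratchet thimble, 78 mm above the slab: an upright knurled steel cylinder 40 mm in diameter from 56 to 94 mm above the slab, to be gripped from above across its diameter. It stays at its height and place and turns endlessly.
- collar_tab (a point): tab on the rim of the steel collar (46 mm in diameter, 48 to 54 mm above the slab, just below the thimble), 28 mm from the axis. The collar drives the jaw, after a lost motion of 0 to 1.8 rad that differs each time and cannot be seen, and goes round with the thimble until the clutch slips.
- thimble (a joint): turn of the thimble relative to the collar, rad, positive clockwise from above: how far the clutch has slipped. 0 at the start and while the jaw runs free (about 0.1 N m to turn). The clutch slips at 0.18 N m, the jaw then pinching with about 13 N; the jaw does not run back when the thimble is let go. Slip must end between 0.2 and 1.05 rad.
- rubbing_stone: bystander: grey carborundum stone 50 x 150 x 25 mm, origin under its centre
- rosette: bystander: round carved sandstone rosette, 96 mm across, about 30 mm high, origin under its centre
- bevel_gauge: bystander: boxwood bevel gauge, stock 28 x 150 x 18 mm with a steel blade 150 mm long across it, origin under the stock's centre
- dividers: bystander: brass dividers lying flat, 210 mm long, 12 mm high, origin about mid-length
- mallet: bystander: wooden mallet lying down, 270 mm long, head 60 x 95 x 60 mm, origin mid-length
- chisel: bystander: steel chisel 190 mm long, 18 mm high, origin mid-length
Mind the look-alikes: they are no part of the job. Several things look just like the stop: the one meant starts farthest to the robot's right.

How it is judged:
By the outcome, as a careful person would: the job done as asked, in the order asked, and still so for the second after the job is handed in, with the robot touching nothing.
It also fails if it takes over 72 s, if anything falls off the work surface, if the arm or the gripper's body presses on something with over 40 N, if the wrist force passes 120 N, or if a joint passes its speed limit or range.

ROBOT

A 7-joint arm with a two-finger parallel gripper is mounted at the origin on the work surface. World frame = base frame: x ahead of the robot, y to its left, z up, the work surface at z = 0. Lengths are in m, angles in rad, forces in N, time in s.
With the tool pointing down it reaches from about 0.425 to 0.875 m from the base axis. Payload 4.7 kg.
Tool frame: the origin (TCP) lies midway between the tips of the shut fingers; the grasp point (between the pads) lies 19 mm behind it; z points along the fingers, y is the direction in which the jaws open and shut (so a half turn about z gives the same grasp; the last joint's range is limited). The gripper opens to 87 mm and grips with 3 to 60 N. Pads are 19 mm wide; open, the fingers measure 117 mm over their backs; the gripper's body (75 mm by 190 mm) begins 51 mm behind the grasp point.
Start: joints at [1.169, 0.321, -0.07, 1.45, 0.023, 1.371, -0.057], TCP at [0.263, -0.595, 0.223] pointing down, gripper open.
Joint ranges: [-2.86, 2.86], [-0.3, 2.09], [-1.38, 1.24], [0.06, 2.45], [-1.56, 4.7], [0.09, 2.05], [-2.69, 2.69]. Speed limits (rad/s): [2.57, 2.57, 3.14, 3.14, 3.14, 3.14, 3.14].

INTERFACE

Orientations are given as a rotation vector (axis times angle).
In Python, from bench import get_state, eyes, job gives the robot as it stands. The module is installed in compiled form; this text tells all that it offers.
- The arm moves only by the shell command python3 -m jog 'ROWS' [FORCE]. ROWS is JSON, a list that holds one entry, the list of rows, each a list of 5 numbers: the opening, from 0 (shut) to 1 (fully open), then the shift along the tool's x, y, z in units of 40 mm (1.0 is 40 mm), then the turn about the tool's z in units of 5 degrees (1.0 is 5 degrees). In form: [[[jaw, dx, dy, dz, turn], ...]]. A call has 1 to 10 rows; each row shifts and turns the commanded pose from where the row before left it, along the tool's axes as they then stand; what a row does not reach is not made up. A row lasts 1/8 s, in which the tool goes at most 62.5 mm and 10.7 degrees, less where a joint would pass 70% of its speed; a pose out of reach is approached as far as the arm can. A call is refused whole if a number of a shift passes 1 or a number of a turn 1, either way. A call with a gripper value outside its range is refused whole. The fingers move at their own pace and stop on an object; FORCE is the grip in N (left out, the last holds). Time passes only in rows, so rows that do not move let the fingers close. It gives the time, the measured TCP pose, the force and the opening at its end, in the units of the state.
- get_state(): the state, without advancing time (a new reading comes with each control period).
- eyes.get_image(name): name is "side" or "top" or "wrist"; returns (picture, depth): 420x560x3 uint8, red, green, blue; 420x560 float32, m along the optical axis (not along the pixel's ray), 0 where there is no reading.
- eyes.camera_params(name): a dict with "camera_matrix" (3x3 intrinsics, pixels), "pose" (4x4, takes a point from camera to world coordinates); the wrist camera has in their place "mount" (4x4, takes a point from camera to tool coordinates, whose origin is the TCP and whose axes are the flange's). Camera axes: x right, y down, z forward; pixel columns grow to the right and rows downward; lengths in m; the calibration is good to about 2 mm. A picture is of the moment at which its call begins: read the wrist's pose just before it. camera_params takes no time and is no camera call.
- job.close_job(): hands the job in, once; it reports no verdict.
The state is a dict: "time": time; "joint_positions": joint angles; "qd": joint speeds; "joint_torque": joint torques, N m; "position": TCP position; "tool_rot": TCP orientation; "ft_force": force on the tool from outside, world axes, zero at the start; "torque": the same for the moment, N m; "grip_width": opening from 0.0 (shut) to 1.0 (fully open).
Only numpy, scipy, OpenCV 4.12 (cv2) and the standard library are available. Lean on these libraries where they do the work, as an engineer would, in place of code of your own. Each camera call takes 0.05 s, during which the arm holds its last target. There are 200 camera calls.

## Working session

There is one attempt and no reset: what is moved stays moved. The work goes in short steps, Python scripts to look and compute and a shell command to move; the robot and the scene stay as the last step left them, time stands still between calls to the robot, and variables do not carry over. Pictures are saved under pics/ and viewed, about 8 in all and at most 12, crops included, and the job is handed in when it is done.

```bash
mkdir -p pics
cat > h.py <<'E'
import numpy as np,cv2
from bench import get_state,eyes,job
from scipy.spatial.transform import Rotation as R
def grab(n):
    s=get_state(); im,d=eyes.get_image(n); p=eyes.camera_params(n)
    K=np.array(p["camera_matrix"])
    if "pose" in p: T=np.array(p["pose"])
    else:
        A=np.eye(4);A[:3,:3]=R.from_rotvec(s["tool_rot"]).as_matrix();A[:3,3]=s["position"];T=A@np.array(p["mount"])
    return im,d,K,T
def pts(d,K,T):
    v,u=np.indices(d.shape); P=np.stack([(u-K[0,2])/K[0,0]*d,(v-K[1,2])/K[1,1]*d,d],-1)
    return P@T[:3,:3].T+T[:3,3]
def ray(u,v,z,K,T):
    r=T[:3,:3]@np.array([(u-K[0,2])/K[0,0],(v-K[1,2])/K[1,1],1]); return T[:3,3]+r*(z-T[2,3])/r[2]
def save(im,n): cv2.imwrite(f"pics/{n}.png",im[...,::-1])
E
python3 - <<'E'
from h import *
for n in ("top","side"):
    im,d,K,T=grab(n); save(im,n+"0"); np.savez(n+"0",im=im,d=d,K=K,T=T); print(n,K.round(1).tolist(),T.round(3).tolist())
s=get_state();print(s)
E
```

```text
top [[538.1, 0.0, 278.0], [0.0, 538.1, 211.5], [0.0, 0.0, 1.0]] [[0.026, -0.982, 0.186, 0.259], [-1.0, -0.027, -0.0, -0.008], [0.005, -0.186, -0.983, 1.581], [0.0, 0.0, 0.0, 1.0]]
side [[386.1, 0.0, 282.6], [0.0, 386.1, 206.6], [0.0, 0.0, 1.0]] [[-0.793, -0.362, 0.489, 0.122], [-0.609, 0.466, -0.642, 0.537], [0.005, -0.807, -0.59, 0.597], [0.0, 0.0, 0.0, 1.0]]
{'time': 0.1, 'joint_positions': array([ 1.16908561,  0.32174254, -0.07007814,  1.45153797,  0.02260456,
        1.37084181, -0.05691816]), 'qd': array([ 0.0013596 , -0.00043189,  0.00074063, -0.0039601 , -0.00132264,
       -0.00062492, -0.00010277]), 'joint_torque': array([-1.96323722e-04, -4.92570770e+01, -4.05744324e-01, -3.13399601e+01,
       -6.42351061e-02,  3.95778695e-02,  6.94117557e-05]), 'position': array([ 0.26230155, -0.59417383,  0.22158252]), 'tool_rot': array([-3.07229299e+00, -6.48117779e-01,  7.19952702e-04]), 'ft_force': array([-0.28208612,  0.45588461,  0.37243852]), 'torque': array([-0.02408178, -0.06315174,  0.00368193]), 'grip_width': 0.996030343098071}
```

View pics/top0.png

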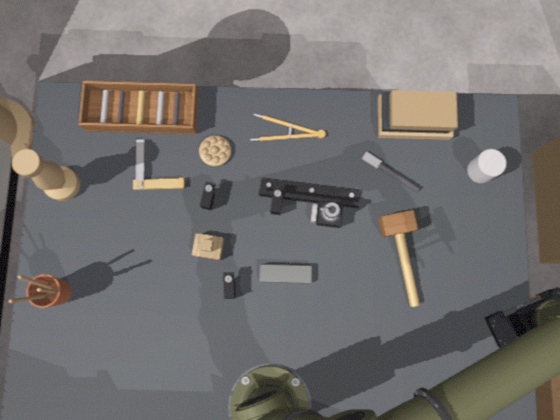

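View pics/side0.png

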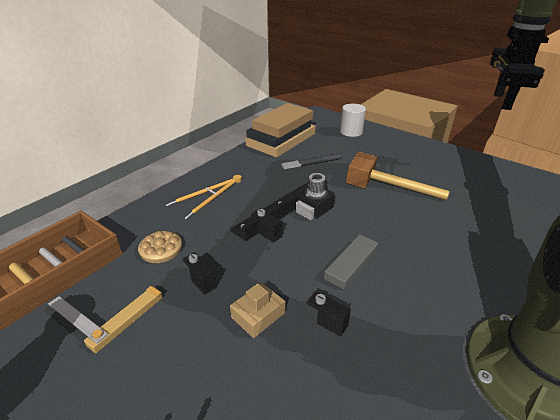

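The pictures show the block at top (208,246). The clamp's thimble is at (332,210), the fence bar at about (310,192), and stops at (278,202), (208,195) and (229,286). The stop on the fence, which is farthest right, is the one meant. Next I measure from depth.

```bash
cat > m1.py <<'E'
from h import *
z=np.load("top0.npz");im,d,K,T=z["im"],z["d"],z["K"],z["T"];P=pts(d,K,T)
def reg(u0,u1,v0,v1,lo,hi):
    m=np.zeros(d.shape,bool);m[v0:v1,u0:u1]=1;return m&(P[...,2]>lo)&(P[...,2]<hi)&(d>0)
def rect(n,m):
    q=P[m];r=cv2.minAreaRect((q[:,:2]*1000).astype(np.float32));print(n,len(q),"z",np.median(q[:,2]).round(4),"mean",q[:,:2].mean(0).round(4),"rect mm",np.round(r[0],1),np.round(r[1],1),round(r[2],1))
print("slab z",np.median(P[230:300,120:180,2]))
rect("tenon",reg(185,232,225,268,.055,.075)); rect("block",reg(185,232,225,268,.028,.044)); rect("blockall",reg(185,232,225,268,.025,.08))
rect("thimble",reg(315,350,195,230,.085,.105)); rect("fence",reg(255,365,170,213,.034,.0435)); rect("stop",reg(265,293,180,218,.044,.06))
rect("casing",reg(310,350,195,235,.0435,.05));rect("jaw",reg(300,325,195,235,.028,.038))
for n,b in (("stopB",(198,220,175,212)),("stopC",(218,240,268,302)),("stone",(255,315,258,288))): rect(n,reg(*b,.015,.06))
E
python3 m1.py
```

```text
slab z -0.0001225717693481565
tenon 121 z 0.0658 mean [0.4441 0.1909] rect mm [444.2 191.7] [31.7 30.3] 81.0
block 482 z 0.0356 mean [0.4432 0.1903] rect mm [444.6 191.3] [80.6 64.7] 82.3
blockall 626 z 0.0368 mean [0.4432 0.1902] rect mm [444.6 191.3] [80.6 64.7] 82.3
thimble 162 z 0.0935 mean [ 0.5499 -0.1609] rect mm [ 550.1 -161.4] [38.2 39. ] 9.6
fence 380 z 0.0396 mean [ 0.5901 -0.1005] rect mm [ 587.7 -100.2] [ 74.7 296.4] 1.5
stop 229 z 0.0487 mean [ 0.5847 -0.0054] rect mm [588.2   1.1] [68. 77.] 60.1
casing 230 z 0.0464 mean [ 0.55   -0.1612] rect mm [ 553.5 -160.5] [97.5 75.5] 84.2
jaw 119 z 0.0343 mean [ 0.5661 -0.1138] rect mm [ 559.6 -107.8] [87.9 67.6] 2.6
stopB 299 z 0.0471 mean [0.5909 0.1968] rect mm [594.8 197.5] [31.  75.4] 78.7
stopC 294 z 0.048 mean [0.3323 0.1238] rect mm [334.  123.7] [73.6 29.4] 2.6
stone 900 z 0.0243 mean [ 0.3724 -0.0354] rect mm [372.8 -35.1] [ 50.6 147.8] 0.1
```

```bash
cat >> m1.py <<'E'
print("----")
m=reg(255,365,170,213,.034,.0425); q=P[m]; 
th=np.array([.5500,-.1612])
# iterate: keep points with local x in 30..46
yaw=np.radians(-4)
for i in range(6):
    ex=np.array([np.cos(yaw),np.sin(yaw)]);ey=np.array([-ex[1],ex[0]])
    a=(q[:,:2]-th)@ex;b=(q[:,:2]-th)@ey
    k=(a>.028)&(a<.050)
    vx,vy,x0,y0=cv2.fitLine(q[k][:,:2].astype(np.float32),cv2.DIST_HUBER,0,.002,.001).ravel()
    if vy<0:vx,vy=-vx,-vy
    yaw=np.arctan2(-vx,vy)
print("fence yaw",np.degrees(yaw),"mid x loc (exp .038)",((np.array([x0,y0])-th)@ex),"y range",b[k].min(),b[k].max(),k.sum(),"a pct",np.percentile(a[k],[2,98]))
q=P[reg(265,293,175,220,.0455,.052)];a=(q[:,:2]-th)@ex;b=(q[:,:2]-th)@ey
k=(b>.1)&(b<.2);print("stop local x",np.percentile(a[k],[1,99]),"y",np.percentile(b[k],[2,50,98]),k.sum())
q=P[reg(295,330,190,240,.030,.037)];a=(q[:,:2]-th)@ex;b=(q[:,:2]-th)@ey
k=(b>.036)&(b<.07)&(a<.028);print("jaw x",np.percentile(a[k],[2,98]),"y",np.percentile(b[k],[2,98]))
def edge():pass
E
python3 m1.py|sed -n '/---/,$p'
python3 - <<'E'
from h import *
s=get_state();print(R.from_rotvec(s["tool_rot"]).as_matrix().round(3))
p=eyes.camera_params("wrist");print(np.array(p["mount"]).round(3),p["camera_matrix"])
E
```

```text
----
fence yaw -5.640163 mid x loc (exp .038) 0.03832229845459005 y range -0.08449889478750458 0.21453132567828243 287 a pct [0.03159148 0.04463593]
stop local x [-0.01598009  0.05568083] y [0.1349664  0.15944923 0.17376652] 152
jaw x [-0.02554141  0.02214107] y [0.04040307 0.05204009]
[[ 0.915  0.404 -0.001]
 [ 0.404 -0.915  0.002]
 [-0.    -0.002 -1.   ]]
[[ 0.001 -0.953 -0.302  0.084]
 [ 1.     0.002 -0.    -0.   ]
 [ 0.001 -0.302  0.953 -0.163]
 [ 0.     0.     0.     1.   ]] [[292.96585986   0.         281.18887947]
 [  0.         292.96585986 206.96004818]
 [  0.           0.           1.        ]]
```

```bash
python3 -m jog '[[[1,0,0,0,0.9],[1,0,0,0,0.9],[1,0,0,0,0.9],[1,0,0,0,0.9],[1,0,0,0,0.9],[1,0,0,0,0.9],[1,0,0,0,0.9]]]' 30; python3 -m jog '[[[1,0.37,-0.94,0,0],[1,0.37,-0.94,0,0],[1,0.37,-0.94,0,0],[1,0.37,-0.94,0,0],[1,0.37,-0.94,0,0],[1,0.37,-0.94,0,0],[1,0.37,-0.94,0,0],[1,0.37,-0.94,0,0],[1,0.37,-0.94,0,0],[1,0.37,-0.94,0,0]]]'; python3 -m jog '[[[1,0.37,-0.94,0,0],[1,0.37,-0.94,0,0],[1,0.37,-0.94,0,0],[1,0.37,-0.94,0,0],[1,0,0,0,0],[1,0,0,0,0]]]'
python3 - <<'E'
from h import *
im,d,K,T=grab("wrist");save(im,"w1");np.savez("w1",im=im,d=d,K=K,T=T)
s=get_state();print(s)
E
```

```text
time: 0.98
position: [0.2624, -0.5943, 0.2219]
tool_rot: [-3.133, 0.214, 0.001]
ft_force: [0.2, -0.5, 0.6]
grip_width: 1.0
time: 2.22
position: [0.4597, -0.2405, 0.2222]
tool_rot: [-3.134, 0.21, 0.001]
ft_force: [0.2, 0.3, -0.1]
grip_width: 0.998
time: 2.98
position: [0.5377, -0.1014, 0.2221]
tool_rot: [3.134, -0.211, -0.002]
ft_force: [-0.0, -0.3, -0.3]
grip_width: 1.0
{'time': 3.025, 'joint_positions': array([ 0.53321152,  0.12679981, -0.42816022,  1.69603973,  0.05490103,
        1.33134471, -1.61146693]), 'qd': array([ 0.01028432, -0.00414226,  0.00715346, -0.0021098 , -0.00415678,
        0.00042084, -0.00109327]), 'joint_torque': array([-7.89464470e-01, -3.57286692e+01, -2.22653255e+00, -3.11265421e+01,
       -1.05285777e-01, -8.65776348e-02,  3.83321982e-03]), 'position': array([ 0.53756341, -0.10200371,  0.22215185]), 'tool_rot': array([ 3.13360196e+00, -2.12906300e-01, -1.46769353e-03]), 'ft_force': array([-0.40889359, -1.31340651, -0.54660348]), 'torque': array([0.02059574, 0.01920616, 0.00297919]), 'grip_width': 1.00389348808159}
```

View pics/w1.png

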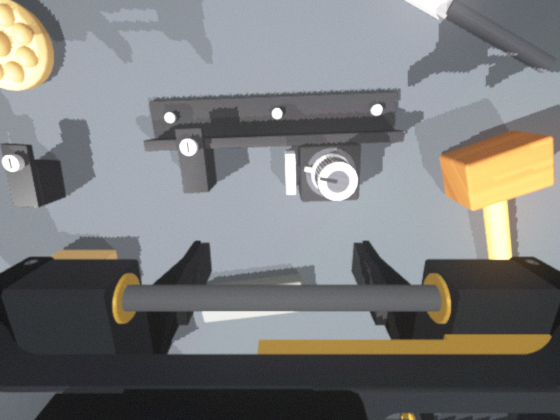

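Run:
```python
from h import *
z=np.load("w1.npz");im,d,K,T=z["im"],z["d"],z["K"],z["T"];P=pts(d,K,T)
ok=(d>0)&(np.indices(d.shape)[0]<240)
g=lambda lo,hi,b:P[ok&(P[...,2]>lo)&(P[...,2]<hi)&(P[...,0]>b[0])&(P[...,0]<b[1])&(P[...,1]>b[2])&(P[...,1]<b[3])]
print("slab",np.median(P[60:85,100:400,2]))
q=g(.086,.102,(.51,.59,-.2,-.12));print("thimble",len(q),np.median(q[:,2]),cv2.minEnclosingCircle((q[:,:2]*1000).astype(np.float32)))
th=np.array(cv2.minEnclosingCircle((q[:,:2]*1000).astype(np.float32))[0])/1000
yaw=np.radians(-5.6);q=g(.036,.044,(.53,.65,-.28,.08))
for i in range(6):
    ex=np.array([np.cos(yaw),np.sin(yaw)]);ey=np.array([-ex[1],ex[0]])
    a=(q[:,:2]-th)@ex;k=(a>.026)&(a<.050)
    vx,vy,x0,y0=cv2.fitLine(q[k][:,:2].astype(np.float32),cv2.DIST_HUBER,0,.002,.001).ravel()
    if vy<0:vx,vy=-vx,-vy
    yaw=np.arctan2(-vx,vy)
b=(q[:,:2]-th)@ey
print("yaw",np.degrees(yaw),"fence a",np.percentile(a[k],[1,50,99]),"b",b[k].min(),b[k].max())
def loc(q):return (q[:,:2]-th)@ex,(q[:,:2]-th)@ey
a,b=loc(g(.0455,.053,(.5,.65,-.08,.05)));print("stop a",np.percentile(a,[1,99]),"b",np.percentile(b,[1,99]))
a,b=loc(g(.030,.037,(.5,.585,-.14,-.09)));k=(a<.026);print("jaw a",np.percentile(a[k],[2,98]),"b",np.percentile(b[k],[2,98]))
```

```text
slab 0.00038371244914087166
thimble 1264 0.09452742063556915 ((549.0570068359375, -160.0419158935547), 20.72846221923828)
yaw -5.5815253 fence a [0.03164815 0.03794111 0.04381732] b -0.08536525274518658 0.214287394769023
stop a [-0.01717127  0.05519367] b [0.14380735 0.17344106]
jaw a [-0.02704269  0.02146718] b [0.03472715 0.05142555]
```

```bash
python3 -m jog '[[[1,-0.41,-0.86,0,0],[1,-0.41,-0.86,0,0],[1,-0.41,-0.86,0,0],[1,-0.41,-0.86,0,0],[1,-0.41,-0.86,0,0],[1,-0.41,-0.86,0,0],[1,-0.41,-0.86,0,0],[1,-0.41,-0.86,0,0],[1,0,0,0.8,0],[1,0,0,0.8,0]]]'; python3 -m jog '[[[1,0,0,0,0],[1,0,0,0,0]]]'
python3 - <<'E'
from h import *
s=get_state();print(s["position"],R.from_rotvec(s["tool_rot"]).as_matrix().round(4))
im,d,K,T=grab("wrist");save(im,"w2");np.savez("w2",im=im,d=d,K=K,T=T);P=pts(d,K,T)
for n,lo,hi in (("tenon",.058,.075),("block",.028,.044)):
    m=(d>0)&(P[...,2]>lo)&(P[...,2]<hi)&(abs(P[...,0]-.4446)<.06)&(abs(P[...,1]-.1913)<.06)
    m=cv2.morphologyEx(m.astype(np.uint8),cv2.MORPH_OPEN,np.ones((3,3)))>0
    q=P[m];r=cv2.minAreaRect((q[:,:2]*1000).astype(np.float32));print(n,len(q),np.median(q[:,2]),r)
E
```

```text
time: 4.28
position: [0.4455, 0.1885, 0.1581]
tool_rot: [3.134, -0.213, 0.003]
ft_force: [0.8, -0.5, -0.7]
grip_width: 1.003
time: 4.53
position: [0.4458, 0.189, 0.1596]
tool_rot: [-3.134, 0.213, -0.002]
ft_force: [0.8, -0.7, 0.4]
grip_width: 0.999
[0.44583675 0.18903212 0.15963606] [[ 9.908e-01 -1.352e-01  1.400e-03]
 [-1.352e-01 -9.908e-01  2.000e-04]
 [ 1.400e-03 -4.000e-04 -1.000e+00]]
tenon 1056 0.06645790533627915 ((442.64599609375, 192.9407196044922), (29.505908966064453, 30.18598175048828), 82.49884796142578)
block 3576 0.03653828406900339 ((442.613525390625, 192.66998291015625), (79.92819213867188, 64.40601348876953), 82.3642578125)
```

View pics/w2.png

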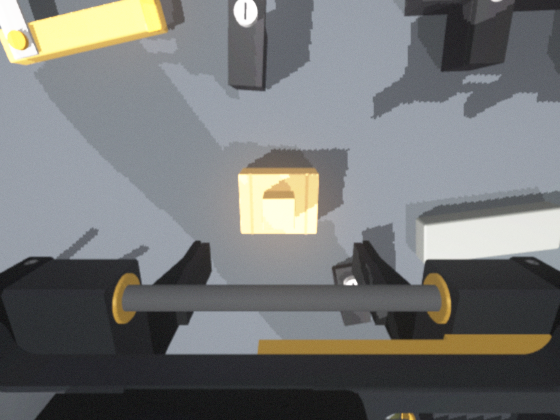

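The wrist view shows the block at pixels (240-318,170-235), with the tenon between the fingers and nothing in the way. Next I descend and grip.

```bash
python3 -m jog '[[[1,-0.07,-0.07,0.4,0],[1,0,0,0.6,0],[1,0,0,0.6,0],[1,0,0,0.6,0],[1,0,0,0.5,0],[1,0,0,0.27,0],[1,0,0,0,0],[0.3,0,0,0,0],[0.2,0,0,0,0],[0.2,0,0,0,0]]]' 30; python3 -m jog '[[[0.2,0,0,0,0],[0.2,0,0,0,0],[0.2,0,0,0,0]]]'
```

```text
time: 5.82
position: [0.4429, 0.1929, 0.0402]
tool_rot: [-3.134, 0.21, -0.002]
ft_force: [-0.1, 0.5, -0.5]
grip_width: 0.742
time: 6.2
position: [0.4425, 0.1928, 0.0397]
tool_rot: [3.134, -0.21, 0.0]
ft_force: [-0.2, -0.3, -0.4]
grip_width: 0.4
```

```bash
python3 -m jog '[[[0.1,0,0,0,0],[0.1,0,0,0,0],[0.1,0,0,0,0],[0.1,0,0,-0.3,0],[0.1,0,0,-0.7,0],[0.1,0,0,-0.8,0],[0.1,0,0,-0.4,0],[0.1,0,0,0,-0.43],[0.1,0,0,0,0]]]' 30
python3 -c "
from h import *
s=get_state();print(s['position'],R.from_rotvec(s['tool_rot']).as_matrix().round(4)[0],s['ft_force'],s['grip_width'])"
```

```text
time: 7.32
position: [0.4415, 0.1923, 0.1265]
tool_rot: [3.137, -0.15, -0.003]
ft_force: [1.1, -0.6, -5.3]
grip_width: 0.344
[0.44151831 0.1922569  0.12646046] [ 0.9954 -0.0957 -0.0022] [ 1.10293691 -0.60932195 -5.25587387] 0.34364090760943283
```

```bash
python3 -m jog '[[[0.1,0.415,0.76,0,0],[0.1,0.415,0.76,0,0],[0.1,0.415,0.76,0,0],[0.1,0.415,0.76,0,0],[0.1,0.415,0.76,0,0],[0.1,0.415,0.76,0,0],[0.1,0.415,0.76,0,0],[0.1,0.415,0.77,0,0],[0.1,0,0,0,0],[0.1,0,0,0,0]]]'
python3 - <<'E'
from h import *
s=get_state();print(s["position"],R.from_rotvec(s["tool_rot"]).as_matrix().round(4)[0],s["ft_force"],s["joint_positions"])
im,d,K,T=grab("wrist");P=pts(d,K,T);save(im,"w3")
im2,d2,K2,T2=grab("top");save(im2[150:270,210:410].repeat(3,0).repeat(3,1),"t3");P2=pts(d2,K2,T2)
for n,D,Q in(("wrist",d,P),("top",d2,P2)):
  m=(D>0)&(Q[...,2]>.105)&(Q[...,2]<.13)&(abs(Q[...,0]-.55)<.06)&(abs(Q[...,1]+.063)<.06)
  q=Q[m]
  if len(q)>20:print(n,len(q),np.percentile(q,[2,50,98],axis=0))
E
```

```text
time: 8.57
position: [0.5502, -0.0618, 0.1261]
tool_rot: [-3.137, 0.151, 0.005]
ft_force: [0.3, 0.9, -5.0]
grip_width: 0.342
[ 0.55016048 -0.06176395  0.12608216] [ 0.9954 -0.0962 -0.0031] [ 0.2985394   0.90664808 -5.01489616] [ 0.51299377  0.2252021  -0.50382993  1.79618422  0.11660757  1.15309718
 -1.6951083 ]
wrist 6416 [[ 0.54456453 -0.10120812  0.10741476]
 [ 0.57142974 -0.06347884  0.12275036]
 [ 0.58479125 -0.02459639  0.12775453]]
```

View pics/w3.png

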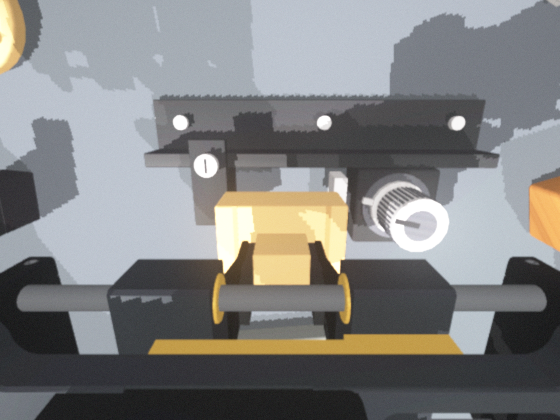

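The block hangs at local y about 97 mm, with about 9 mm gap to the fence and clear of the jaw and the stop. I lower it now.

```bash
python3 -m jog '[[[0.1,0,0,0.5,0],[0.1,0,0,0.5,0],[0.1,0,0,0.5,0],[0.1,0,0,0.4,0],[0.1,0,0,0.2,0],[0.1,0,0,0,0]]]'; python3 -m jog '[[[0.1,0,0,0.03,0],[0.1,0,0,0,0]]]'
```

```text
time: 9.43
position: [0.5509, -0.0622, 0.0434]
tool_rot: [-3.138, 0.151, 0.001]
ft_force: [-0.0, -0.6, -4.9]
grip_width: 0.34
time: 9.68
position: [0.5517, -0.0626, 0.0431]
tool_rot: [3.138, -0.152, 0.002]
ft_force: [0.3, 0.1, -5.0]
grip_width: 0.342
```

```bash
python3 -m jog '[[[0.1,0,0,0.04,0],[0.1,0,0,0,0]]]'; python3 -m jog '[[[0.1,0,0,0.03,0],[0.1,0,0,0,0]]]';  python3 -m jog '[[[0.1,0,0,0.02,0],[0.1,0,0,0,0]]]'
```

```text
time: 9.93
position: [0.5512, -0.0625, 0.041]
tool_rot: [3.138, -0.152, -0.0]
ft_force: [0.0, 0.1, -4.7]
grip_width: 0.341
time: 10.18
position: [0.5513, -0.0625, 0.0398]
tool_rot: [3.138, -0.151, 0.0]
ft_force: [0.9, 0.3, -5.1]
grip_width: 0.34
time: 10.42
position: [0.5513, -0.0625, 0.0397]
tool_rot: [3.137, -0.151, 0.0]
ft_force: [-4.6, 0.4, 3.0]
grip_width: 0.342
```

```bash
python3 -m jog '[[[0.1,0.03,0,-0.015,0],[0.1,0.03,0,0,0],[0.1,0.03,0,0,0],[0.1,0,0,0,0]]]'; python3 -m jog '[[[0.1,0.03,0,0,0],[0.1,0.02,0,0,0],[0.1,0,0,0,0]]]'
```

```text
time: 10.92
position: [0.5518, -0.0626, 0.0399]
tool_rot: [3.137, -0.151, -0.011]
ft_force: [-11.5, 0.4, 11.7]
grip_width: 0.34
time: 11.3
position: [0.5552, -0.0628, 0.0398]
tool_rot: [3.138, -0.151, -0.006]
ft_force: [-8.0, 1.1, 7.0]
grip_width: 0.345
```

```bash
python3 -m jog '[[[0.1,0,0,-0.02,0],[0.1,0,0,0,0]]]'; python3 -m jog '[[[0.1,0.02,0,0,0],[0.1,0.02,0,0,0],[0.1,0,0,0,0]]]'
```

```text
time: 11.55
position: [0.557, -0.0631, 0.0398]
tool_rot: [-3.138, 0.152, -0.001]
ft_force: [0.6, -0.5, -5.6]
grip_width: 0.341
time: 11.92
position: [0.5584, -0.0632, 0.0402]
tool_rot: [-3.138, 0.151, 0.0]
ft_force: [0.1, 0.8, -5.1]
grip_width: 0.343
```

```bash
python3 -m jog '[[[0.1,0.02,0,0,0],[0.1,0.02,0,0,0],[0.1,0,0,0,0]]]'; python3 -m jog '[[[0.1,0.015,0,0,0],[0.1,0,0,0,0]]]'
```

```text
time: 12.3
position: [0.5585, -0.0632, 0.04]
tool_rot: [3.138, -0.151, -0.005]
ft_force: [-5.3, 0.4, -1.5]
grip_width: 0.343
time: 12.55
position: [0.5585, -0.0632, 0.04]
tool_rot: [3.138, -0.152, -0.007]
ft_force: [-5.8, 1.4, -1.0]
grip_width: 0.34
```

```bash
python3 -m jog '[[[0.1,0.015,0,0,0],[0.1,0,0,0,0],[0.1,0,0,0,0]]]'; python3 -m jog '[[[0.1,0.015,0,0,0],[0.1,0,0,0,0],[0.1,0,0,0,0]]]'; python3 -c "
from h import *
s=get_state();print(s['position'],R.from_rotvec(s['tool_rot']).as_matrix().round(4),s['ft_force'],s['torque'])"
```

```text
time: 12.92
position: [0.5585, -0.0632, 0.0399]
tool_rot: [3.138, -0.152, -0.009]
ft_force: [-8.5, 1.8, -0.1]
grip_width: 0.342
time: 13.3
position: [0.5585, -0.0632, 0.0399]
tool_rot: [3.138, -0.152, -0.011]
ft_force: [-10.9, 1.3, 2.0]
grip_width: 0.339
[ 0.55853225 -0.06322311  0.03993675] [[ 9.953e-01 -9.640e-02 -7.100e-03]
 [-9.640e-02 -9.953e-01 -0.000e+00]
 [-7.000e-03  7.000e-04 -1.000e+00]] [-10.93804773   1.30098858   2.03427696] [ 0.29690121  2.12604896 -0.04126807]
```

```bash
python3 -m jog '[[[0.1,0.012,0,0,0],[0.1,0,0,0,0],[0.1,0,0,0,0],[0.1,0,0,0,0],[0.1,0,0,0,0],[0.1,0,0,0,0]]]'; python3 -m jog '[[[0.5,0,0,0,0],[0.5,0,0,0,0],[0.5,0,0,0,0]]]'
```

```text
time: 14.05
position: [0.5585, -0.0632, 0.0399]
tool_rot: [3.137, -0.151, -0.013]
ft_force: [-11.4, 1.4, 3.0]
grip_width: 0.341
time: 14.42
position: [0.5635, -0.0637, 0.0412]
tool_rot: [3.138, -0.151, 0.004]
ft_force: [0.0, 0.4, 0.2]
grip_width: 0.494
```

```bash
python3 -m jog '[[[0.5,0,0,-0.5,0],[0.5,0,0,-0.8,0],[0.6,-0.3,0,-1,0],[0.6,-0.3,0,-1,0],[0.6,-0.3,0,-1,0],[0.6,0,0,0,0],[0.6,0,0,0,0]]]'
cat > chk.py <<'E'
from h import *
import sys
im,d,K,T=grab("wrist");save(im,sys.argv[1]);np.savez("w",im=im,d=d,K=K,T=T);P=pts(d,K,T);s=get_state()
print(s["time"],s["position"],s["joint_positions"].round(3))
m=(d>0)&(P[...,2]>.030)&(P[...,2]<.0385)&(abs(P[...,0]-.56)<.05)&(abs(P[...,1]+.063)<.06)
hsv=cv2.cvtColor(im,cv2.COLOR_RGB2HSV);ye=(hsv[...,1]>70)&(hsv[...,0]<35)&(hsv[...,2]>60)
th=np.array([.549,-.160]);yaw=np.radians(-5.6);ex=np.array([np.cos(yaw),np.sin(yaw)]);ey=np.array([-ex[1],ex[0]])
q=P[m&ye];r=cv2.minAreaRect((q[:,:2]*1000).astype(np.float32));print(len(q),r,"local",(np.array(r[0])/1000-th)@ex,(np.array(r[0])/1000-th)@ey)
q=P[(d>0)&(P[...,2]>.036)&(P[...,2]<.044)&~ye];a=(q[:,:2]-th)@ex;b=(q[:,:2]-th)@ey;k=(a>.026)&(a<.05)&(b>-.09)&(b<.22)
vx,vy,x0,y0=cv2.fitLine(q[k][:,:2].astype(np.float32),cv2.DIST_HUBER,0,.002,.001).ravel();print("fence yaw",np.degrees(np.arctan(-vx/vy)),"a",np.percentile(a[k],[1,50,99]))
E
python3 chk.py w4
```

```text
time: 15.3
position: [0.5266, -0.0601, 0.213]
tool_rot: [3.137, -0.151, 0.002]
ft_force: [-0.2, 0.3, 0.2]
grip_width: 0.599
15.35 [ 0.52615329 -0.06005727  0.21207611] [ 0.547  0.099 -0.513  1.748  0.051  1.308 -1.644]
1067 ((564.0657958984375, -60.06224060058594), (86.44669342041016, 52.84077453613281), 84.03563690185547) local 0.005241676523031853 0.10093096049803771
fence yaw -5.2935715 a [0.02692731 0.03765809 0.04367425]
```

View pics/w4.png

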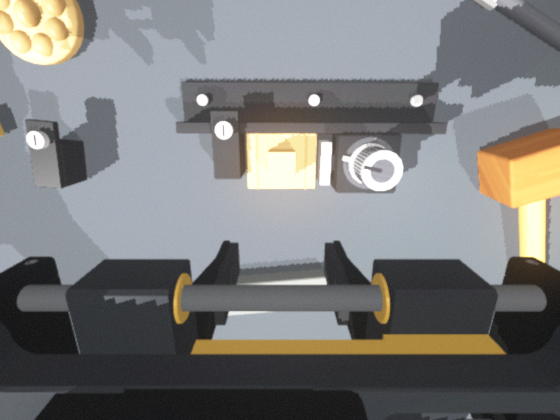

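```bash
python3 -m jog '[[[0.8,0.273,0.815,0,0],[0.8,0.273,0.815,0,0],[0.8,0.273,0.815,0,0],[0.8,0,0,0,-1],[0.8,0,0,0,-1],[0.8,0,0,0,-1],[0.8,0,0,0,-1],[0.8,0,0,0,-1],[0.8,0,0,0,-1],[0.8,0,0,0,-1]]]'
for i in 1 2 3; do python3 -m jog '[[[0.8,0,0,0,-1],[0.8,0,0,0,-1],[0.8,0,0,0,-1],[0.8,0,0,0,-1],[0.8,0,0,0,-1],[0.8,0,0,0,-1],[0.8,0,0,0,-1],[0.8,0,0,0,-1],[0.8,0,0,0,-1],[0.8,0,0,0,-1]]]'|grep time; done
python3 -m jog '[[[0.8,0,0,0,-1],[0.8,0,0,0,-1],[0.8,0,0,0,-1],[0.8,0,0,0,-1],[0.8,0,0,0,-1],[0.8,0,0,0,-1],[0.8,0,0,0,-1],[0.8,0,0,0,-1],[0.8,0,0,0,0],[0.8,0,0,0,0]]]'
python3 - <<'E'
from h import *
s=get_state();print(s["position"],s["joint_positions"].round(3));M=R.from_rotvec(s["tool_rot"]).as_matrix();print(M.round(4))
im,d,K,T=grab("wrist");P=pts(d,K,T);save(im,"w5")
q=P[(d>0)&(P[...,2]>.088)&(P[...,2]<.100)&(abs(P[...,0]-.55)<.035)&(abs(P[...,1]+.16)<.035)]
print(len(q));c=cv2.minEnclosingCircle((q[:,:2]*1000).astype(np.float32));print(c)
D=np.array([c[0][0]/1000,c[0][1]/1000])-s["position"][:2];print("tool units",(M[:2,:2].T@D)/.04)
E
```

```text
time: 16.6
position: [0.5491, -0.1604, 0.2107]
tool_rot: [-3.035, -0.803, 0.003]
ft_force: [0.4, 0.9, 0.3]
grip_width: 0.801
time: 17.85
time: 19.1
time: 20.35
time: 21.6
position: [0.5494, -0.1605, 0.2117]
tool_rot: [1.059, -2.957, -0.002]
ft_force: [-0.2, 0.4, -0.9]
grip_width: 0.798
[ 0.54938463 -0.16050655  0.21167671] [ 0.99   0.263 -0.878  1.639  0.206  1.338  2.339]
[[-7.728e-01 -6.347e-01 -1.000e-03]
 [-6.347e-01  7.728e-01  8.000e-04]
 [ 3.000e-04  1.300e-03 -1.000e+00]]
1253
((547.5383911132812, -159.96311950683594), 20.630573272705078)
tool units [0.02704681 0.0397922 ]
```

```bash
python3 -m jog '[[[0.8,0,0,0.6,0],[0.8,0,0,0.7,0],[0.8,0,0,0.8,0],[0.8,0,0,0.8,0],[0.8,0,0,0.6,0],[0.8,0,0,0.24,0],[0.8,0,0,0,0],[0.55,0,0,0,0],[0.4,0,0,0,0],[0.4,0,0,0,0]]]' 30; python3 -m jog '[[[0.3,0,0,0,0],[0.3,0,0,0,0],[0.3,0,0,0,0]]]'; python3 -c "
from h import *
s=get_state();print(s['position'],s['ft_force'],s['torque'],s['joint_positions'][6])"
```

```text
time: 22.9
position: [0.55, -0.1608, 0.0634]
tool_rot: [-1.061, 2.956, -0.001]
ft_force: [0.0, -0.6, 0.4]
grip_width: 0.546
time: 23.28
position: [0.5496, -0.1603, 0.0631]
tool_rot: [1.061, -2.957, -0.0]
ft_force: [-1.5, 1.2, 4.8]
grip_width: 0.456
[ 0.54961304 -0.16025961  0.06307883] [-1.46837364  1.21943777  4.75370652] [ 0.49499312  0.38765349 -0.00517548] 2.241495613857738
```

```bash
cat > st.py <<'E'
from h import *
s=get_state();M=R.from_rotvec(s['tool_rot']).as_matrix();print("F",s['ft_force'].round(2),"T",s['torque'].round(3),"j7",s['joint_positions'][6].round(3),"yaw",np.degrees(np.arctan2(M[1,0],M[0,0])).round(2),s['position'].round(4))
E
python3 -m jog '[[[0.3,0,0,0,1],[0.3,0,0,0,1],[0.3,0,0,0,1],[0.3,0,0,0,1]]]' |grep -v rot;python3 st.py;python3 -m jog '[[[0.3,0,0,0,1],[0.3,0,0,0,1],[0.3,0,0,0,1],[0.3,0,0,0,1],[0.3,0,0,0,1],[0.3,0,0,0,1]]]'|grep grip ;python3 st.py
```

```text
time: 23.78
position: [0.5497, -0.1606, 0.0631]
ft_force: [-1.9, 0.9, 4.0]
grip_width: 0.451
F [-1.88  0.87  4.01] T [0.233 0.318 0.12 ] j7 1.916 yaw -160.66 [ 0.5497 -0.1606  0.0631]
grip_width: 0.452
F [-1.94  0.59  4.19] T [0.048 0.334 0.102] j7 1.427 yaw 169.33 [ 0.5496 -0.161   0.0631]
```

```bash
python3 -m jog '[[[0.3,0,0,0,1],[0.3,0,0,0,1],[0.3,0,0,0,1],[0.3,0,0,0,1],[0.3,0,0,0,1],[0.3,0,0,0,1]]]'|grep grip ;python3 st.py
python3 - <<'E'
from h import *
im,d,K,T=grab("side");save(cv2.resize(im[150:260,220:370],None,fx=4,fy=4,interpolation=cv2.INTER_CUBIC),"s6")
E
```

```text
grip_width: 0.452
F [-2.06 -0.25  5.04] T [-0.139  0.611  0.12 ] j7 0.934 yaw 139.32 [ 0.5493 -0.1614  0.0631]
```

View pics/s6.png

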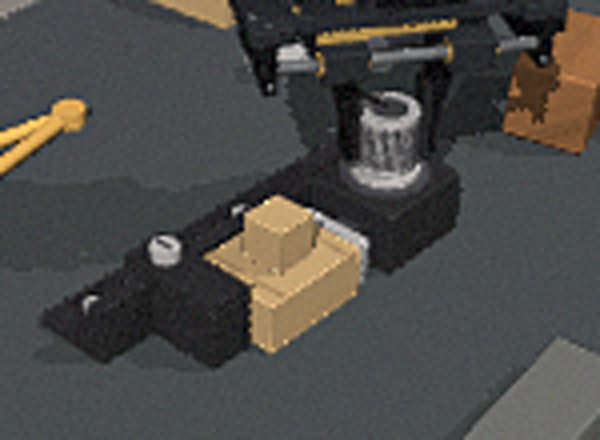

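The side view shows the jaw at (345,245) already close to the block, and the block nearly at the stop. The torque is about 0.12, which is still running free.

```bash
for i in 1 2 3; do python3 -m jog '[[[0.3,0,0,0,1],[0.3,0,0,0,1]]]'|grep -c grip >/dev/null;python3 st.py; done
```

```text
F [-2.63 -0.6   5.75] T [-0.188  0.739  0.058] j7 0.77 yaw 129.39 [ 0.5492 -0.1615  0.0631]
F [-2.67 -0.44  5.57] T [-0.198  0.822  0.105] j7 0.605 yaw 119.39 [ 0.549  -0.1615  0.0631]
F [-3.18  0.15  6.22] T [-0.188  1.013  0.149] j7 0.439 yaw 109.38 [ 0.5488 -0.1615  0.063 ]
```

```bash
for i in 1 2 ; do python3 -m jog '[[[0.3,0,0,0,1]]]'|grep -c grip >/dev/null;python3 st.py; done
python3 - <<'E'
from h import *
im,d,K,T=grab("side");save(cv2.resize(im[180:245,260,None] if 0 else im[180:245,265:340],None,fx=8,fy=8,interpolation=cv2.INTER_CUBIC),"s7");np.save("s7",im)
E
python3 st.py
```

```text
F [-4.81 -0.7   6.85] T [-0.138  1.022  0.096] j7 0.356 yaw 104.38 [ 0.5487 -0.1615  0.063 ]
F [-3.23  0.24  6.89] T [-0.156  1.076  0.136] j7 0.273 yaw 99.39 [ 0.5487 -0.1615  0.063 ]
F [-4.64 -0.9   6.72] T [-0.171  1.05   0.134] j7 0.27 yaw 99.22 [ 0.5487 -0.1615  0.0631]
```

View pics/s7.png

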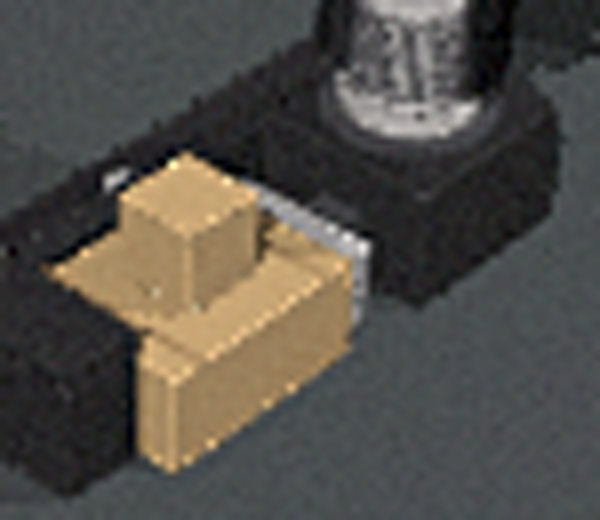

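```bash
cat > tr.py <<'E'
from h import *
def cen(im):
    h=cv2.cvtColor(im[180:245,265:315],cv2.COLOR_RGB2HSV).astype(float)
    w=np.clip((h[...,1]-50)/60,0,1)*(h[...,0]<30)*np.clip((h[...,2]-50)/60,0,1)
    v,u=np.indices(w.shape);return [(u*w).sum()/w.sum(),(v*w).sum()/w.sum(),w.sum()]
s=[]
C=[]
for i in range(2):
    im,d,K,T=grab("side");C.append(cen(im));s.append(get_state()['torque'][2])
print("cen",np.mean(C,0).round(2),"Tz",np.round(s,3))
E
python3 -c "
import sys;sys.argv=['x']
from tr import *
print(np.round(cen(np.load('s7.npy')),2))"
for i in 1 2 3; do python3 -m jog '[[[0.3,0,0,0,1],[0.3,0,0,0,1]]]'|grep -c grip >/dev/null;python3 st.py;python3 tr.py; done
```

```text
cen [ 25.96  37.78 770.7 ] Tz [-0.028 -0.051]
[ 25.95  37.79 771.36]
F [-3.85 -1.26  7.76] T [-0.043  1.177  0.181] j7 0.107 yaw 89.39 [ 0.5486 -0.1614  0.063 ]
cen [ 25.93  37.81 769.37] Tz [ 0.073 -0.013]
F [-4.4   0.27  8.04] T [0.038 1.212 0.192] j7 -0.06 yaw 79.39 [ 0.5484 -0.1613  0.063 ]
cen [ 25.95  37.79 769.74] Tz [ 0.037 -0.053]
F [-5.01 -0.04  7.47] T [0.124 1.318 0.148] j7 -0.227 yaw 69.39 [ 0.5483 -0.1611  0.063 ]
cen [ 25.95  37.8  768.79] Tz [ 0.058 -0.029]
```

Run:
```python
from h import *
import io,contextlib
with contextlib.redirect_stdout(io.StringIO()): from tr import cen
c=cv2.imread("pics/s6.png")[...,::-1];c=cv2.resize(c,(150,110),interpolation=cv2.INTER_AREA)
f=np.zeros((420,560,3),np.uint8);f[150:260,220:370]=c;print("s6",np.round(cen(f),2))
c=cv2.imread("pics/s7.png")[...,::-1];c=cv2.resize(c,(75,65),interpolation=cv2.INTER_AREA);f[:]=0;f[180:245,265:340]=c;print("s7 same way",np.round(cen(f),2))
im,d,K,T=grab("side");P=pts(d,K,T);P0=P
th=np.array([.549,-.1604]);yaw=np.radians(-5.6);ex=np.array([np.cos(yaw),np.sin(yaw)]);ey=np.array([-ex[1],ex[0]])
a=(P[...,:2]-th)@ex;b=(P[...,:2]-th)@ey;z=P[...,2]
h=cv2.cvtColor(im,cv2.COLOR_RGB2HSV);ye=(h[...,1]>80)&(h[...,0]<30)&(h[...,2]>60)
def pr(n,m):print(n,m.sum(),"a",np.percentile(a[m],[2,50,98]).round(4),"b",np.percentile(b[m],[2,50,98]).round(4),"z",np.percentile(z[m],[2,98]).round(3))
roi=(d>0)&(abs(a)<.06)&(b>0)&(b<.18)
pr("block top",roi&ye&(z>.033)&(z<.038)); pr("tenon top",roi&ye&(z>.064)&(z<.068))
pr("jaw",roi&~ye&(h[...,1]<40)&(h[...,2]>110)&(z>.005)&(z<.038)&(b>.035)&(b<.09))
pr("stop top",roi&~ye&(z>.0465)&(z<.05)&(b>.13))
```

```text
s6 [ 26.59  37.13 792.64]
s7 same way [ 25.93  37.77 771.33]
block top 291 a [-0.0329 -0.0182  0.0293] b [0.0664 0.1158 0.1423] z [0.033 0.038]
tenon top 95 a [-0.0159 -0.0015  0.0129] b [0.09   0.1054 0.1192] z [0.064 0.068]
jaw 54 a [-0.0289 -0.016   0.0156] b [0.0523 0.0565 0.0634] z [0.013 0.037]
stop top 209 a [-0.0175  0.0108  0.0545] b [0.1442 0.162  0.1738] z [0.047 0.05 ]
```

The block has been against the stop and motionless for 30° of turning, so the clutch is slipping, by my estimate 30–49° so far. I let go and check the slip from the tab and the thimble mark.

```bash
python3 -m jog '[[[0.8,0,0,0,0],[0.8,0,0,0,0],[0.8,0,0,0,0],[0.8,0,0,0,0],[0.8,0,0,-0.4,0],[0.8,0,0,-0.8,0],[0.8,0,0,-0.9,0],[0.8,0,0,-0.9,0],[0.8,0,0,-0.7,0],[0.8,0,0,0,0]]]'
python3 - <<'E'
from h import *
im,d,K,T=grab("wrist");np.savez("w8",im=im,d=d,K=K,T=T);save(im,"w8")
out=[]
# orthorectify thimble area: 60x60mm at z=.094 & .054 for before (w1) and after (w8), north = +x, left=+y
for f in ("w1.npz","w8.npz"):
    z=np.load(f);im,K,T=z["im"],z["K"],z["T"]
    c=[]
    for zz in (.094,.054):
        n=390;g=np.linspace(.045,-.045,n);X,Y=np.meshgrid(.549+g,-.1603+g,indexing="ij")
        p=np.stack([X-T[0,3],Y-T[1,3],np.full_like(X,zz)-T[2,3]],-1)@T[:3,:3]
        u=(p[...,0]/p[...,2]*K[0,0]+K[0,2]).astype(np.float32);v=(p[...,1]/p[...,2]*K[1,1]+K[1,2]).astype(np.float32)
        c.append(cv2.resize(cv2.remap(im,u,v,cv2.INTER_CUBIC),(300,300)))
    out.append(np.hstack(c))
save(np.vstack(out),"cmp")
E
```

```text
time: 28.92
position: [0.5515, -0.1608, 0.2146]
tool_rot: [2.577, 1.787, 0.006]
ft_force: [-0.1, 0.2, -0.3]
grip_width: 0.802
```

View pics/cmp.png

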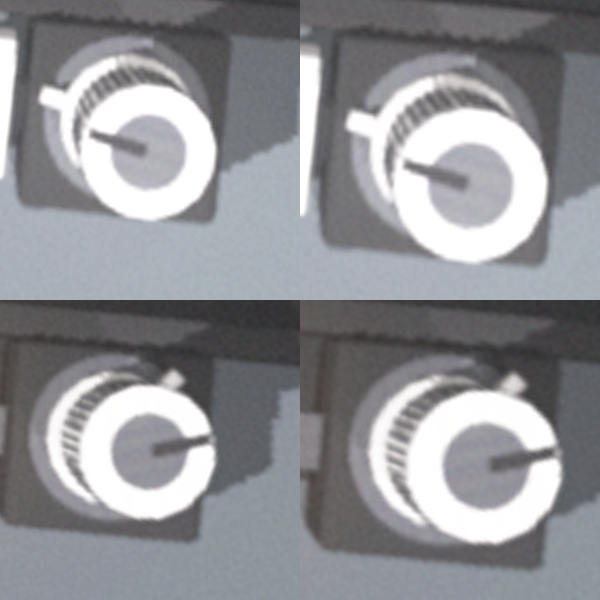

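View pics/w8.png

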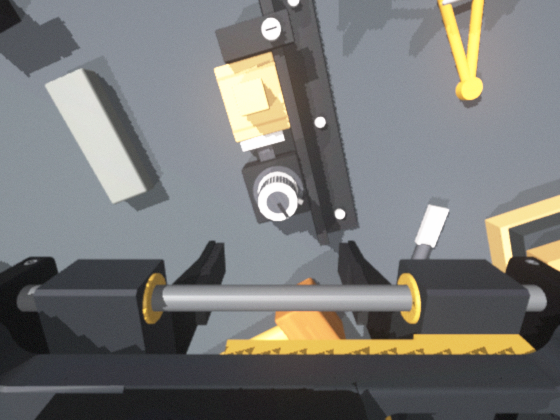

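Thimble mark turned about 152°. The collar tab went from (362,122) to (513,383), about 116°, so slip ≈ 36° ≈ 0.62 rad, inside 0.2–1.05. Last, I check that the block is flush.

Run:
```python
from h import *
def an(n,im,d,K,T):
    P=pts(d,K,T);th=np.array([.549,-.1604]);yaw=np.radians(-5.6);ex=np.array([np.cos(yaw),np.sin(yaw)]);ey=np.array([-ex[1],ex[0]])
    a=(P[...,:2]-th)@ex;b=(P[...,:2]-th)@ey;z=P[...,2];h=cv2.cvtColor(im,cv2.COLOR_RGB2HSV)
    ye=(h[...,1]>60)&(h[...,0]<35)&(h[...,2]>50)&(d>0)&(abs(a)<.06)&(b>.05)&(b<.15)
    for nm,lo,hi in(("top",.0335,.0385),("tenon",.063,.069)):
        m=ye&(z>lo)&(z<hi);q=np.stack([a[m],b[m]],-1)*1000;r=cv2.minAreaRect(q.astype(np.float32));print(n,nm,m.sum(),np.round(r[0],1),np.round(r[1],1),round(r[2],1),"pct a",np.percentile(q[:,0],[1,99]).round(1),"b",np.percentile(q[:,1],[1,99]).round(1))
    f=(d>0)&(abs(z-.04)<.004)&(a>.027)&(a<.05)&(b>-.08)&(b<.21)&~ye;v=np.stack([b[f],a[f]],-1).astype(np.float32)
    l=cv2.fitLine(v,cv2.DIST_HUBER,0,.002,.001).ravel();print(n,"fence a at b=100mm",1000*(l[3]+(.1-l[2])*l[1]/l[0]),"skew deg",np.degrees(np.arctan(l[1]/l[0])))
z=np.load("w8.npz");an("w8",z["im"],z["d"],z["K"],z["T"])
```

```text
w8 top 1884 [-1.00e-01  1.05e+02] [64.1 80.7] 0.2 pct a [-27.6  31.5] b [ 65.4 145. ]
w8 tenon 60 [ 7.2 97.6] [39.8 19.5] 45.1 pct a [-13.2  14.6] b [ 90. 118.]
w8 fence a at b=100mm 37.364464 skew deg -0.17691632
```

```bash
python3 -c "
from h import *
print(job.close_job(),get_state()['time'])"
```

```text
the job is handed in; nothing more can be done
the job is handed in; nothing more can be done
```

The job is done and handed in at about 29 s of robot time, with the gripper open and clear of everything.

- **Pick, place and press:** I picked up the block by its tenon and set it down between the jaw and the stop. I pressed it against the fence at 11–12 N on the wrist sensor, some of which was friction on the slab, then let go. Before contact, the block dragged on the slab and the sensor read up to 11.5 N sideways and 11.7 N vertically.
- **Clamping:** I turned the thimble 150° clockwise. The jaw pushed the block against the stop and the clutch slipped.
- **Slip check:** The thimble mark turned about 152° and the collar tab about 116°, so the slip was about 36° (0.62 rad), within the allowed 0.2–1.05 rad. The torque readings were noisy (0.10–0.19 N m), so I judged the slip from the block standing still and from these marks. I noticed it about 30° of turning late, so it ended nearer the middle of the range than just past the first click.
- **Final position:** The last depth check put the block flush with the fence to within about 1 mm and 0.4°, and against the stop. Its tenon fit in that check was too sparse to trust, so I ignored it. I touched none of the other things on the bench.

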